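# Lock a wheel bearing at the top of its gutter

## Robot

A 6-joint arm with a two-finger parallel gripper is mounted at the origin on the work surface. World frame = base frame: x ahead of the robot, y to its left, z up, the work surface at z = 0. Lengths are in mm, angles in degrees, forces in N, time in s.
With the tool pointing down it reaches from about 250 to 775 mm from the base axis. Payload 8.9 kg.
Tool frame: the origin (TCP) lies between the finger pads; the fingertips stand 11 mm ahead of it and the grasp point (between the pads) lies 8 mm behind it; z points along the fingers, y is the line along which they close (so a half turn about z gives the same grasp; the last joint's range is limited). The gripper opens to 85 mm and grips with 20 to 120 N. Pads are 22 mm wide; open, the fingers measure 114 mm over their backs; the gripper's body (76 mm by 85 mm) begins 54 mm behind the grasp point. The pads swing forward as they close: fully open they stand 13 mm farther back than shut.
Start: joints at [-80.69, 16.656, -8.789, 64.555, 0, 82.019], TCP at [156.052, -501.27, 242.305] pointing down, gripper open.
Joint ranges: [-144.48, 144.48], [-52.06, 99.96], [-74.48, 78.29], [-112.23, 115.85], [-86.99, 84.42], [-180, 180]. Speed limits (degrees/s): [127.2, 127.2, 159.86, 180, 180, 180].

## Interface

Orientations are given as a 3x3 rotation matrix whose columns are the frame's x, y, z axes.
In Python, from plant import env gives the robot as it stands. Calls block until the motion is done:
- env.move_ptp(position, orientation): joint-space move of the TCP to a pose.
- env.line_to(position, frame=None, speed=150, force_limit=None): straight line of the TCP; frame=None keeps the orientation; speed is the mean speed in mm/s. With force_limit (N) it stops when the force on the tool has changed by that much, and returns True; else False.
- env.set_joints(angles): joint-space move.
- env.gripper_to(opening, effort=None): finger opening in mm; effort is the grip in N (None keeps the last); returns when the fingers have stopped.
- env.wait(seconds).
- env.ik(position, orientation): joint angles nearest the present ones, or None.
- env.capture(name): name is "side" or "top"; returns a dict with "pixels" (480x640x3 uint8, red, green, blue), "intrinsics" (3x3 intrinsics, pixels), "R" (3x3) and "t" (3): a world point X has camera coordinates R X + t. Camera axes: x right, y down, z forward; pixel columns grow to the right and rows downward; lengths in mm; the calibration is good to about 2 mm. A picture is of the moment at which its call begins. There is no depth.
A pose or a line that the arm cannot do raises env.IKError and nothing moves.
- env.finish_job(): hands the job in; it is judged then, once.
Readings, each from a call of its own:
- env.current_t(): time.
- env.current_joint_positions(): joint angles.
- env.current_qvel(): joint speeds.
- env.current_tau(): joint torques, N m.
- env.current_tool_pos(): TCP position.
- env.current_eef_rot(): TCP orientation.
- env.current_wrist_force(): force on the tool from outside, world axes, zero at the start.
- env.current_torque(): the same for the moment, N m.
- env.current_width(): finger opening in mm.
- env.current_finger_force(): force on a finger pad.
Only numpy, scipy, OpenCV 4.12 (cv2) and the standard library are available. Lean on these libraries where they do the work, as an engineer would, in place of code of your own. Each camera call takes 0.05 s, during which the arm holds its last target. There are 200 camera calls.

## Task

Push the bearing that lies in the sloped gutter up to the top with your fingertips until it drops into its seat against the upper stop, then swing the keeper arm all the way across the gutter behind it so that it cannot roll back. Only push: do not pick the bearing up, and leave the other things on the bench where they are.

Things in the scene. Friction and masses are not known exactly. Their poses are not given: they have to be found in the camera images.
- gutter: Fixed aluminium gutter 280 mm long, on a base plate (x -160..150, y -68..52, 8 thick). Origin on the bench under its middle; x points level uphill (to the robot's left, within 30 deg), y across (towards the robot), z up. Channel 40 mm wide inside, walls 4 mm thick, 20 mm above the floor. The floor is 40 mm high at x = -140 and rises straight at 7 deg (0.1226 mm per mm) to the crest.
- crest (a point): Floor at the crest, the top of the slope: gutter x = 75, y = 0, 66.4 mm high. Just beyond it the floor drops 3 mm into a short seat, sloping slightly down to the upper stop, a plate with its face at gutter x = 121 and its top 115 mm high. Axes as the gutter's.
- low_stop (a point): Top edge of the low stop, a block at the gutter's low end only 14 mm higher than the floor there: gutter x = -135, y = 0, 54.5 mm high. Axes as the gutter's.
- bearing: Steel wheel bearing, 60 mm across, 36 mm wide, about 0.4 kg, lying on its rim in the gutter; 1 to 4 N push it up. Origin at its centre. It starts at the low stop, centre at gutter x = -110, 74 mm high; the centre rides 30 mm above the sloped floor. Let go on the slope, it rolls back down; once its centre is past the crest it drops into the seat by itself. Its axes turn with it; y is the axle.
- seat (a point): Where the bearing's centre is when it lies in the seat against the upper stop: gutter x = 91, y = 0, 92.6 mm high. Axes as the gutter's.
- keeper_pivot (a point): Upright pivot of the keeper, a dark steel arm that swings level: gutter x = 53, y = -42, 100 mm high, beside the gutter on the side away from the robot. The arm is a bar 8 mm thick reaching 92 mm from the pivot, between 92 and 108 mm above the bench. Axes as the gutter's.
- keeper (a joint): Keeper angle, rad: 0 = across the gutter (pointing to gutter +y), on its end stop, 4 mm from a seated bearing; grows as it swings towards the low end: 1.57 = beside the gutter, pointing downhill; 2.5 = other end stop. Starts open at 1.6 to 2.2. Slight friction (half a newton at the peg); it stays where it is left.
- keeper_peg (a point): Middle of the upright round peg on the keeper's end, 12 mm in diameter, 84 mm from the pivot; it stands on the bar from 108 to 136 mm above the bench. This point is 122 mm above the bench. Local y points from the pivot to the peg.
- spare_bearing: Bystander: a second bearing of the same size lying flat on the bench on the robot's side of the gutter. Origin at its underside.
- hub: Bystander: small flanged steel hub, 64 mm across and 45 mm high, on the bench beyond the gutter. Origin at its underside.
- socket: Bystander: steel socket, 28 mm across and 38 mm high, standing on the bench near the gutter's high end. Origin at its underside.
- drum: Bystander: open steel clutch drum, 124 mm across and 70 mm high, to one side. Origin at its underside.
- spray: Bystander: upright closed bottle with a cap, 54 mm across and 170 mm high, to one side. Origin at its underside.
- screwdriver: Bystander: screwdriver lying on the bench to the robot's right.
- wrench: Bystander: wrench lying flat on the bench beyond the gutter, in front of the bin rack.
- tray: Bystander: shallow aluminium tray, 130 x 180 x 40 mm, to the left. Origin at its underside.
There are look-alikes about, which are no part of the job. Leave any red or turquoise look-alike of the bearing alone.

How it is judged:
By the outcome, as a careful person would: the job done as asked, in the order asked, and still so for the second after the job is handed in, with the robot touching nothing.
It also fails if it takes over 51 s, if anything falls off the work surface, if the arm or the gripper's body presses on something with over 40 N, if the wrist force passes 120 N, or if a joint passes its speed limit or range.

## Working session

There is one attempt and no reset: what is moved stays moved. The work goes in short steps, each a Python script; the robot and the scene stay as the last script left them, time stands still between calls to the robot, and variables do not carry over. Pictures are saved under pics/ and viewed, at most 10 in all, crops included, and the job is handed in when it is done.

```bash
mkdir -p pics; ls
python3 - <<'E'
from plant import env
import cv2,pickle
d={n:env.capture(n) for n in("side","top")}
pickle.dump(d,open("c0.pkl","wb"))
for n in d:
    cv2.imwrite(f"pics/{n}0.png",cv2.cvtColor(d[n]["pixels"],cv2.COLOR_RGB2BGR)); print(n,d[n]["intrinsics"].tolist(),(-d[n]["R"].T@d[n]["t"]).round())
E
```

```text
pics
side [[599.5938210205819, 0.0, 321.8746105533912], [0.0, 599.5938210205819, 243.97456582119787], [0.0, 0.0, 1.0]] [202. 850. 965.]
top [[572.1110473980344, 0.0, 328.52913802838196], [0.0, 572.1110473980344, 241.14765787689936], [0.0, 0.0, 1.0]] [ 351.   -5. 1480.]
```

View pics/side0.png

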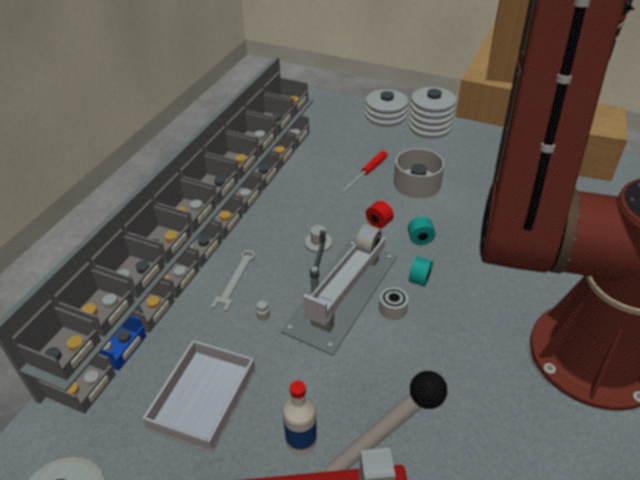

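View pics/top0.png

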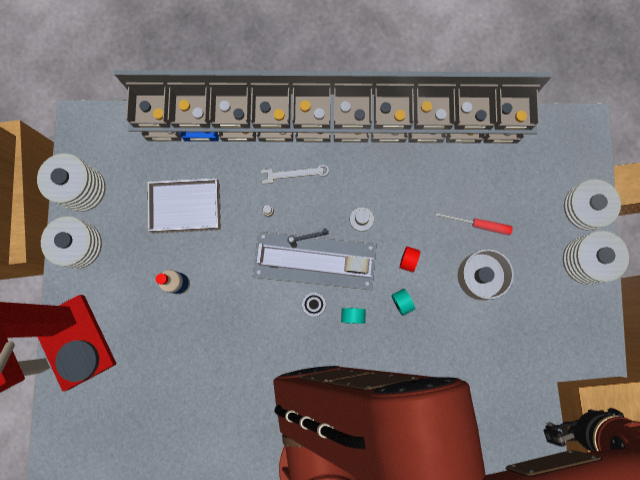

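Side view: the gutter runs from about (320,300) to (370,240), with the steel bearing at its low end near (370,238). Top view: gutter from (257,255) to (375,268), keeper pivot at about (292,240), peg at about (325,232).

Candidates for the bearing in the top view:
- steel one in the gutter (357,264)
- spare lying flat (314,304)
- red (410,259)
- turquoise (353,316) and (403,302)

I choose the steel one in the gutter and will check it in a crop.

Run:
```python
import cv2,pickle,numpy as np
d=pickle.load(open("c0.pkl","rb"))
a=d["top"]["pixels"][222:297,245:385]; b=d["side"]["pixels"][215:355,275:405]
a=cv2.resize(a,None,fx=5.5,fy=5.5,interpolation=cv2.INTER_CUBIC)
cv2.imwrite("pics/topcrop.png",cv2.cvtColor(a,cv2.COLOR_RGB2BGR))
b=cv2.resize(b,None,fx=4.2,fy=4.2,interpolation=cv2.INTER_CUBIC)
cv2.imwrite("pics/sidecrop.png",cv2.cvtColor(b,cv2.COLOR_RGB2BGR))
```

```text
(no output)
```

View pics/topcrop.png

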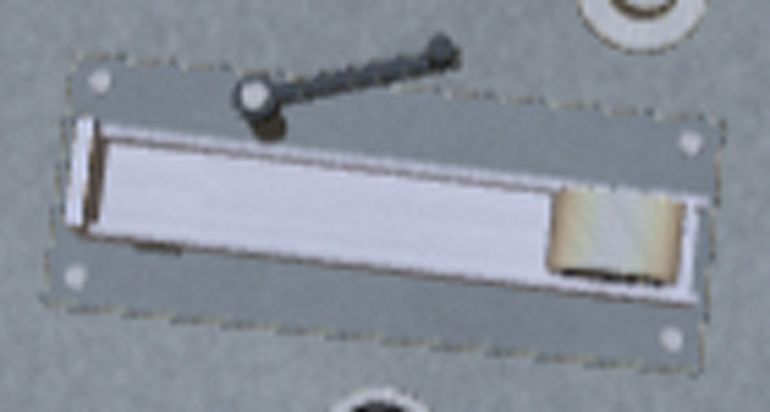

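View pics/sidecrop.png

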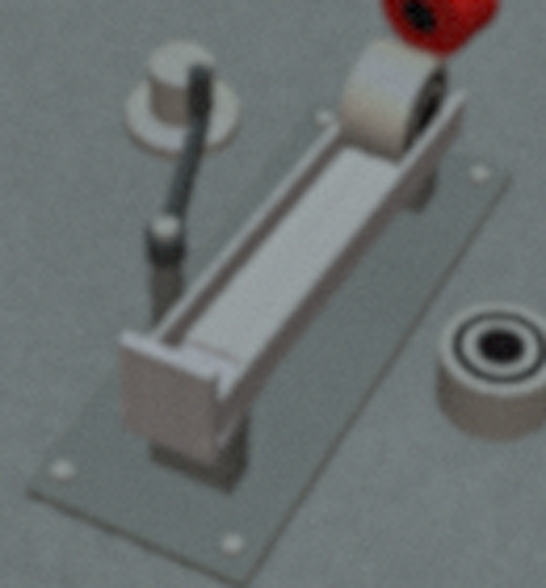

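The crops confirm it: a steel wheel bearing on its rim at the low end of the gutter (top crop 615,235). The keeper is open, with pivot (256,96) and peg (441,45) in the crop. Next I fit the gutter pose from the base plate corners and the peg.

```bash
cat > geo.py <<'E'
import numpy as np,pickle
from scipy.optimize import least_squares
def ray(c,u,v,z):
    o=-c["R"].T@c["t"]; r=c["R"].T@np.linalg.solve(c["intrinsics"],[u,v,1]); return o+r*(z-o[2])/r[2]
def tc(x,y): return (x+.5)/5.5-.5+245,(y+.5)/5.5-.5+222
def sc(x,y): return (x+.5)/4.2-.5+275,(y+.5)/4.2-.5+215
def G(p,q): # gutter -> world ; y axis = z cross x
    c,s=np.cos(p[2]),np.sin(p[2]); return np.array([p[0]+c*q[0]-s*q[1],p[1]+s*q[0]+c*q[1],q[2]])
E
python3 - <<'E'
from geo import *
d=pickle.load(open("c0.pkl","rb"))
T=[(75,55,150,-68),(722,120,-160,-68),(700,372,-160,52),(45,303,150,52)]
S=[(28,490,150,-68),(245,588,150,52),(510,178,-160,52)]
obs=[("top",)+tc(a,b)+(x,y) for a,b,x,y in T]+[("side",)+sc(a,b)+(x,y) for a,b,x,y in S]
W=[(ray(d[n],u,v,8)[:2],(x,y,8)) for n,u,v,x,y in obs]
for sel in (W[:4],W[4:],W):
    f=least_squares(lambda p:np.concatenate([G(p,q)[:2]-w for w,q in sel]),[450,0,1.57])
    print(f.x.round(2),np.degrees(f.x[2]).round(2),f.fun.round(1))
p=f.x; np.save("p.npy",p)
def inv(w): 
    c,s=np.cos(p[2]),np.sin(p[2]); e=w[:2]-p[:2]; return np.array([c*e[0]+s*e[1],-s*e[0]+c*e[1]]).round(1)
print("peg136",inv(ray(d["top"],*tc(441,45),136)),inv(ray(d["side"],*sc(200,72),136)))
print("pivot",inv(ray(d["top"],*tc(256,96),110)),inv(ray(d["side"],*sc(166,228),110)))
print("bearing top edges",[inv(ray(d["top"],*tc(*q),96)) for q in((555,225),(680,238))], [inv(ray(d["top"],*tc(*q),104)) for q in((615,188),(610,275))])
print("stop",[inv(ray(d["top"],*tc(*q),115)) for q in((85,118),(72,225))],[inv(ray(d["side"],*sc(*q),115)) for q in((122,335),(222,378))])
from plant import env
print(env.current_eef_rot().round(3).tolist())
E
```

```text
[506.2   47.88   1.48] 84.64 [ 0.8  0.8  0.3 -1.3 -0.3 -0.6 -0.8  1.1]
[505.3   51.07   1.48] 84.56 [ 1.4  2.1 -0.2  1.1 -1.2 -3.2]
[505.83  49.25   1.48] 84.61 [ 0.5  2.1 -0.2  0.  -0.8  0.8 -1.1  2.5  1.8  0.4  0.2 -0.7 -0.5 -5.1]
peg136 [-28.1 -69.4] [-27.8 -67.7]
pivot [ 51.3 -42.7] [ 51.1 -43.2]
bearing top edges [array([-85.5,  -0.9]), array([-140.9,   -0.9])] [array([-110. ,  -19.1]), array([-111.5,   19.4])]
stop [array([124.4, -24.6]), array([124.3,  22.8])] [array([123.3, -25.4]), array([124.4,  26.5])]
[[0.955, 0.297, -0.0], [0.297, -0.955, 0.001], [0.0, -0.001, -1.0]]
```

```bash
cat >> geo.py <<'E'
p=np.load("p.npy")
def R(yaw): # tool down, tool x at gutter yaw
    a=yaw+p[2]; return np.array([[np.cos(a),np.sin(a),0],[np.sin(a),-np.cos(a),0],[0,0,-1]])
def push(xc): return G(p,(xc-41,0,74+.1226*(xc+110)+3))
def peg(a,back,z=125,r=84):
    return G(p,(53-r*np.sin(a)-back*np.cos(a),-42+r*np.cos(a)-back*np.sin(a),z)),R(a)
E
cat > a.py <<'E'
from geo import *
from plant import env
import cv2
assert all(env.ik(push(x),R(0)) is not None for x in(-130,80))
for a in np.linspace(1.89,0,6): assert env.ik(*peg(a,17)) is not None,a
env.gripper_to(0)
s=push(-130); up=s.copy(); up[2]=200
env.move_ptp(up,R(0)); env.line_to(s)
print(env.current_t(),env.current_tool_pos(),s)
hit=env.line_to(push(82),speed=45,force_limit=15)
print(hit,env.current_wrist_force(),env.current_t(),env.current_tool_pos(),push(82))
if not hit:
    env.line_to(push(72)); q=push(72); q[2]=210; env.line_to(q); env.wait(.5)
for n in("side","top"):
    cv2.imwrite(f"pics/{n}1.png",cv2.cvtColor(env.capture(n)["pixels"],cv2.COLOR_RGB2BGR))
im=cv2.imread("pics/side1.png")[215:355,275:405]; im2=cv2.imread("pics/top1.png")[222:297,245:385]
cv2.imwrite("pics/m1.png",np.vstack([cv2.resize(im,(390,420)),cv2.resize(im2,(390,180))])[:600])
E
python3 a.py
```

```text
3.6917 [ 490.27145971 -121.35051431   75.21391963] [ 489.76531852 -120.99086412   74.548     ]
False [ 0.36706053  0.01862795 -0.16362598] 8.5917 [509.69653524  90.04066296 100.52865321] [509.68769244  90.07097283 100.5392    ]
```

View pics/m1.png

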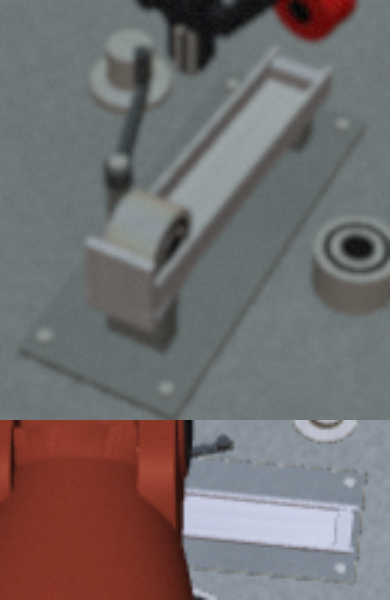

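The bearing sits in the seat against the upper stop (crop 148,222), and the keeper hasn't moved. Next I swing the keeper with the fingertips.

```bash
cat > b.py <<'E'
from geo import *
from plant import env
import cv2
x,r=peg(1.89,36); u=x.copy(); u[2]=210
env.move_ptp(u,r); env.line_to(x)
env.line_to(peg(1.89,20)[0])
hit=False
for a in np.append(np.linspace(1.8,0.0,13),-.05):
    x,r=peg(a,17); hit=env.line_to(x,r,speed=60,force_limit=8)
    if hit: break
print(hit,a,env.current_wrist_force(),env.current_t(),env.current_tool_pos(),x)
x,r=peg(a,30); env.line_to(x); x[2]=240; env.line_to(x)
env.move_ptp(G(p,(-150,60,300)),R(0)); env.wait(.3)
print(env.current_t())
for n in("side","top"):
    cv2.imwrite(f"pics/{n}2.png",cv2.cvtColor(env.capture(n)["pixels"],cv2.COLOR_RGB2BGR))
im=cv2.imread("pics/side2.png")[215:355,275:405]; im2=cv2.imread("pics/top2.png")[222:297,245:385]
cv2.imwrite("pics/m2.png",np.vstack([cv2.resize(im,(390,420)),cv2.resize(im2,(390,180))]))
E
python3 b.py
```

```text
True 0.0 [ 1.13631406 -3.22166547  1.68607272] 17.7083 [467.58054705  88.22649274 124.87308979] [467.40368762  89.03998472 125.        ]
19.9417
```

View pics/m2.png

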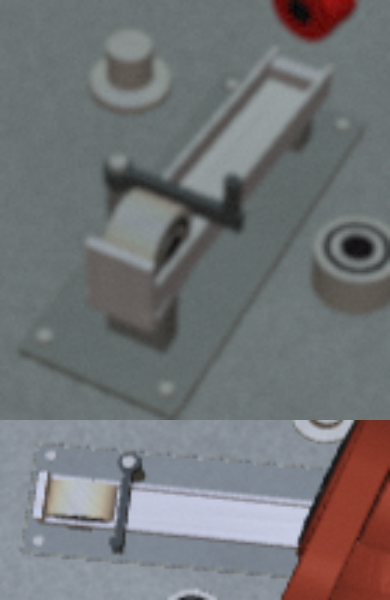

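The keeper lies across the gutter behind the seated bearing (top part: pivot (130,463), peg (118,546)). I'll measure its angle to check it reached the stop.

Run:
```python
from geo import *
import cv2
c=pickle.load(open("c0.pkl","rb"))
g=cv2.imread("pics/top2.png",0); 
def inv(w):
    k,s=np.cos(p[2]),np.sin(p[2]); e=w[:2]-p[:2]; return np.array([k*e[0]+s*e[1],-s*e[0]+k*e[1]])
m=(g<75).astype(np.uint8); m[:228]=0; m[275:]=0; m[:,:285]=0; m[:,298:]=0
ys,xs=np.nonzero(m); 
for lo,hi in((240,252),(252,262),(262,275)):
    k=(ys>=lo)&(ys<hi); 
    if k.any(): print(k.sum(),inv(ray(c["top"],xs[k].mean(),ys[k].mean(),108 if hi<270 else 130)).round(1))
```

```text
35 [ 45.3 -31.1]
10 [49.7  1.2]
19 [48.1 36.1]
```

That puts it about 0.04 rad from closed, which is within measurement error. A second, gentle press will confirm it is on the stop.

Run:
```python
from geo import *
from plant import env
x,r=peg(0,32); u=x.copy(); u[2]=210
env.move_ptp(u,r); env.line_to(x)
tr=[]
h=env.line_to(peg(0,11)[0],speed=25,force_limit=12)
e=env.current_tool_pos(); print(h,env.current_wrist_force().round(1),np.linalg.norm(e[:2]-x[:2]),e)
env.line_to(x); env.line_to(u); env.move_ptp(G(p,(-150,60,300)),R(0)); env.wait(.5)
import cv2
im=cv2.cvtColor(env.capture("top")["pixels"],cv2.COLOR_RGB2BGR); d=cv2.absdiff(im,cv2.imread("pics/top2.png"))[222:297,245:310]
print("change",(d.max(2)>40).sum(),env.current_t())
```

```text
True [ 0.2 -3.9  2.2] 14.261842232916928 [467.37828144  88.3008753  125.00266857]
change 0 24.5
```

```bash
python3 -c "
from plant import env
print(env.finish_job())"
```

```text
the job is handed in; nothing more can be done
None
```

The bearing is in its seat against the upper stop, the keeper is across the gutter on its end stop behind it, and the job was handed in at about 24.5 s; I did not check the other bench items individually afterwards.

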